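Push the roller up the ramp to its sprung stop and hold it there

TASK

Push the steel roller up the blue ramp with the fingertips, slowly and steadily and without ever letting it get away and roll back, until it has pressed the orange sprung end stop fully back. Do not pinch or lift the roller, and leave the pliers, the bronze bushing and the wood block where they are. Finish while still holding: the fingers stay pressed against the roller, keeping it square against the fully pressed stop.

Things in the scene. Friction and masses are not known exactly. Their poses are not given: they have to be found in the camera images.
- roller: Loose, plain steel-grey roller (solid cylinder, 60 mm diameter, 90 mm long, brass plugs in its ends, about 0.5 kg, slippery, rolls freely). Its origin is its centre. Its y axis is the cylinder's axis, which lies level across the ramp; its x and z axes turn as it rolls. At the start it rests at the foot of the ramp against a low kerb.
- ramp_foot (a point): Point on the ramp's aluminium deck, midway between the blue side rails, under the resting roller, 26 mm above the bench. x points up the slope (10 degrees), y across, z square off the deck; the roller's centre rolls 30 mm off the deck. Deck from x = -40 to 215 mm. Rails 106 mm apart inside, 12 mm above the deck. The kerb across the foot, 8 mm high, spans x = -29 to -21 mm.
- stop_face (a point): Middle of the face of the orange end stop as it stands untouched: 180 mm up the slope from ramp_foot and 30 mm off the deck; this point stays with the ramp. The plate is 92 mm wide, 40 mm high. The roller meets it with its centre 150 mm up the slope from ramp_foot and has it fully back at 160 mm. A rigid blue block 52 mm high stands behind it.
- ramp: The blue ramp, screwed down, does not move. Origin under the centre of its dark base plate, 262 x 150 mm, 6 mm thick; x points level towards the ramp's high end, z up.
- end_stop (a joint): How far the orange end stop plate has been pressed back up the slope against its springs, in m: 0 untouched, 0.010 fully back on its solid limit. The springs push with about 1.5 N at first and 6.5 N when fully back, and return the plate and the roller when let go.
- pliers: Pair of pliers with blue handles lying flat, 60 x 163 x 15 mm (x, y, z), loose, beside the ramp on its left side, roughly along it; origin at the centre of its underside. Not to be moved.
- bushing: Bronze bushing standing on end, 32 mm diameter, 28 mm high, loose, beside the ramp on its right side towards the foot; origin at the centre of its underside. Not to be moved.
- wood_block: Wooden block 62 x 130 x 42 mm (x, y, z), loose, beside the ramp on its right side, beyond the bushing; origin at the centre of its underside. Not to be moved.
There are look-alikes about, which are no part of the job. Leave any green or red look-alike of the roller alone.

How it is judged:
By the outcome, as a careful person would: the job done as asked, in the order asked, and still so for the second after the job is handed in, while the arm keeps its last pose, push and grip.
It also fails if it takes over 38 s, if anything falls off the work surface, if the arm or the gripper's body presses on something with over 40 N, if the wrist force passes 120 N, or if a joint passes its speed limit or range.

ROBOT

A 6-joint arm with a two-finger parallel gripper is mounted at the origin on a cart in front of the work surface, level with it; the furniture and walls round the work are solid. World frame = base frame: x ahead of the robot, y to its left, z up, the work surface at z = 0. Lengths are in m, angles in degrees, forces in N, time in s.
With the tool pointing down it reaches from about 0.3 to 0.75 m from the base axis. Payload 8.5 kg.
Tool frame: the origin (TCP) lies at the very end of the fingers, on their centre line; the grasp point (between the pads) lies 19 mm behind it; z points along the fingers, y is the line along which they close (so a half turn about z gives the same grasp; the last joint's range is limited). The gripper opens to 85 mm and grips with 20 to 120 N. Pads are 22 mm wide; open, the fingers measure 114 mm over their backs; the gripper's body (76 mm by 85 mm) begins 54 mm behind the grasp point. The pads swing forward as they close: fully open they stand 13 mm farther back than shut.
Start: joints at [61.748, 21.807, 74.336, -0, 83.858, -12.336], TCP at [0.151, 0.529, 0.231] pointing down, gripper open.
Joint ranges: [-178.18, 178.18], [-50.72, 133.34], [12.68, 142.11], [-81.47, 261.47], [9.98, 163.14], [-165.26, 165.26]. Speed limits (degrees/s): [136.94, 136.94, 180, 180, 180, 180].

INTERFACE

Orientations are given as a 3x3 rotation matrix whose columns are the frame's x, y, z axes.
In Python, from rig import observe, cams, ticket gives the robot as it stands.
- The arm moves only by the tool move_arm, never from a script. Its arguments are lists of equal length, an entry for each row: "jaw": the finger opening in cm, from 0 to 8.54; "dp": the shift along the tool's x, y, z in cm, a list of three; "turn": the turn, a rotation vector about the tool's x, y, z in rad, a list of three. In form: {"jaw": [jaw, ...], "dp": [[tx, ty, tz], ...], "turn": [[wx, wy, wz], ...]}. A call has 1 to 12 rows; each row shifts and turns the commanded pose from where the row before left it, along the tool's axes as they then stand; what a row does not reach is not made up. A row lasts 1/12 s, in which the tool goes at most 41.7 mm and 7.16 degrees, less where a joint would pass 70% of its speed; a pose out of reach is approached as far as the arm can. A call is refused whole if a number of a shift passes 4.17 or a number of a turn 0.125, either way. A call with a gripper value outside its range is refused whole. The fingers move at their own pace and stop on an object; "force" is the grip in N (left out, the last holds). Time passes only in rows, so rows that do not move let the fingers close. It gives the time, the measured TCP pose, the force, the opening and the grip force at its end, in the units of the state.
- observe(): the state, without advancing time (a new reading comes with each control period).
- cams.get_image(name): name is "side" or "top"; returns (picture, depth): 420x560x3 uint8, red, green, blue; 420x560 float32, m along the optical axis (not along the pixel's ray), 0 where there is no reading.
- cams.calibration(name): a dict with "vertical_fov" (degrees; the focal length in pixels is half the picture's height over the tangent of half this angle, whatever the lens; pixels are square), "cx", "cy" (the principal point, pixels), "view" (4x4, takes a point from world to camera coordinates). Camera axes: x right, y up, looking along -z (the intrinsics and any distortion apply to the point x, -y, -z); pixel columns grow to the right and rows downward; lengths in m; the calibration is good to about 2 mm. A picture is of the moment at which its call begins. calibration takes no time and is no camera call.
- ticket.close_job(): hands the job in; it is judged then, once.
Trained networks look in the newest picture that a camera, given by its name, has taken for a name from the list of things; names that differ only in an ending like _2 or _b are one class to them, and where a whole thing is asked for, a point or a joint stands for the part that bears it (a point fixed in the world has none). Each returns a list of dicts, best first, with "p" (0 to 1); they miss things now and then, are a little off and sometimes report something else, mostly with a low value. They report only what shows in the picture. A call takes as long as a camera call. They do not tell look-alikes from the thing itself.
- cams.spot_in(camera, query): "box" ([centre column, centre row, width, height] as shares, 0 to 1, of the picture: columns of its width, rows of its height, round what is visible of it).
- cams.outline_of(camera, query): "mask" (420x560 bool, what is visible of it) and "box" ([centre column, centre row, width, height] as shares, 0 to 1, of the picture: columns of its width, rows of its height, round what is visible of it).
- cams.mark_of(camera, query): "location" ([column, row] as shares, 0 to 1, of the picture: columns of its width, rows of its height: a listed point, or the origin of a listed thing).
The state is a dict: "time_s": time; "q": joint angles; "qvel": joint speeds; "joint_efforts": joint torques, N m; "position": TCP position; "tool_rot": TCP orientation; "ft_force": force on the tool from outside, world axes, zero at the start; "wrist_torque": the same for the moment, N m; "grip_width": finger opening in m; "gripper_force": force on a finger pad.
Only numpy, scipy, OpenCV 4.12 (cv2) and the standard library are available. Lean on these libraries where they do the work, as an engineer would, in place of code of your own. Each camera call takes 0.05 s, during which the arm holds its last target. There are 200 camera calls.

## Working session

There is one attempt and no reset: what is moved stays moved. The work goes in short steps, Python scripts to look and compute and a tool call to move; the robot and the scene stay as the last step left them, time stands still between calls to the robot, and variables do not carry over. Pictures are saved under pics/ and viewed, at most 10 in all, crops included, and the job is handed in when it is done.

Besides the shell and the picture viewer there is one more tool, called after ">>>" as name(argument=value, ...), one argument or row to a line, values as JSON. move_arm: Moves the arm, as the interface text tells. Its arguments: {"type":"object","properties":{"jaw":{"type":"array","items":{"type":"number"}},"dp":{"type":"array","items":{"type":"array","items":{"type":"number"}}},"turn":{"type":"array","items":{"type":"array","items":{"type":"number"}}},"force":{"type":"number"}},"required":["jaw","dp","turn"]}

```bash
ls; mkdir -p pics
python3 - <<'E'
from rig import observe,cams
import cv2,numpy as np
for n in("side","top"):
    im,d=cams.get_image(n); cv2.imwrite(f"pics/{n}0.png",im[:,:,::-1]); np.save(f"pics/{n}0d.npy",d)
    print(n,cams.calibration(n))
    for q in("roller","ramp_foot","stop_face","ramp","pliers","bushing","wood_block"):
        r=cams.mark_of(n,q); print(q,[(round(x['p'],2),np.round(np.array(x['location'])*[560,420],1)) for x in r[:3]])
s=observe(); print(s)
E
```

```text
pics
side {'vertical_fov': 50.60301206081464, 'cx': 279.1731537238195, 'cy': 207.74606529713867, 'view': array([[ 0.82130913, -0.57046903, -0.00404926, -0.46064979],
       [ 0.24090943,  0.34038788,  0.90889974, -0.22262313],
       [-0.51712084, -0.74746316,  0.41699504, -0.69263541],
       [ 0.        ,  0.        ,  0.        ,  1.        ]])}
roller [(0.87, array([177.9, 223.2])), (0.82, array([216.4, 195.6])), (0.56, array([253.4, 232. ]))]
ramp_foot [(0.75, array([256.6, 241.3])), (0.7, array([262.5, 221.4]))]
stop_face [(0.86, array([331.7, 206.4]))]
ramp [(0.9, array([298.3, 246.6])), (0.45, array([258.5, 244. ]))]
pliers [(0.63, array([261. , 219.6]))]
bushing [(0.65, array([276.5, 288. ]))]
wood_block [(0.88, array([349.7, 285. ]))]
top {'vertical_fov': 46.093928065893266, 'cx': 274.1856306140541, 'cy': 211.54617594585224, 'view': array([[-2.18522402e-02, -9.99761174e-01, -2.72168201e-04,
         5.74089909e-02],
       [ 9.85796355e-01, -2.15923455e-02,  1.66551244e-01,
        -5.79610214e-01],
       [-1.66517344e-01,  3.37121537e-03,  9.86032763e-01,
        -1.09353
[... 547 characters left out ...]
8571483e+01, -1.23337503e+01]), 'qvel': array([ 0.01738584, -0.0098289 ,  0.02620856, -0.01901204, -0.08323416,
        0.01164135]), 'joint_efforts': array([-1.17682343e-04, -4.48303163e+01, -2.31454307e+01, -2.05596530e-04,
        6.27269710e-04, -4.69980807e-05]), 'position': array([0.15083588, 0.52890181, 0.23134977]), 'tool_rot': array([[-9.61645468e-01,  2.74295450e-01,  1.69821365e-05],
       [ 2.74295450e-01,  9.61645466e-01,  6.62260594e-05],
       [ 1.83471221e-06,  6.83441127e-05, -9.99999998e-01]]), 'ft_force': array([-0.04882186, -0.11142989, -0.92021528]), 'wrist_torque': array([ 0.02146722,  0.01204047, -0.02529674]), 'gripper_force': 0.0, 'grip_width': 0.08496066521935974}
```

View pics/side0.png

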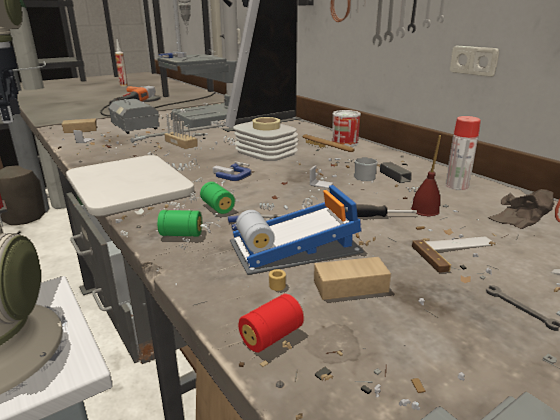

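View pics/top0.png

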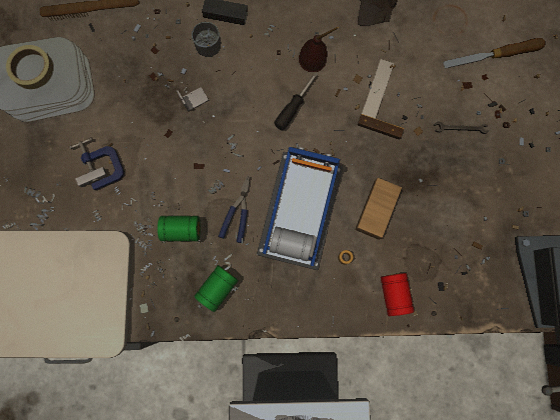

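The side view shows the steel roller at about (255,232) and the orange stop at (333,205). In the top view the roller is at (292,244), the stop at (312,164), the pliers to the left at (240,210), the bushing at (346,257) and the block at (380,208). The green and red rollers are the look-alikes.

```bash
cat > h.py <<'E'
import numpy as np,cv2
from rig import observe,cams
def K(n):
    c=cams.calibration(n); f=210/np.tan(np.radians(c['vertical_fov']/2)); return f,c['cx'],c['cy'],np.array(c['view'])
def ray(n,uv):
    f,cx,cy,V=K(n); d=np.array([(uv[0]-cx)/f,-(uv[1]-cy)/f,-1.]); R=V[:3,:3]; return -R.T@V[:3,3],R.T@d
def pts(n,d):
    f,cx,cy,V=K(n); v,u=np.mgrid[:420,:560]; P=np.stack([(u-cx)/f*d,-(v-cy)/f*d,-d],-1); return (P-V[:3,3])@V[:3,:3]
def tri(a,b):
    o,d=ray("side",a);p,e=ray("top",b); s=np.linalg.lstsq(np.c_[d,-e],p-o,rcond=None)[0]
    A=o+s[0]*d;B=p+s[1]*e; return (A+B)/2,np.linalg.norm(A-B)
E
python3 - <<'E'
from h import *
np.set_printoptions(precision=4,suppress=True)
for k,a,b in(("foot",(256.6,241.3),(291.2,245)),("roller",(253.4,232),(292,244)),("stop",(331.7,206.4),(311.3,166.2)),("ramp",(298.3,246.6),(299.8,213.6)),("bush",(276.5,288),(341.8,257.4)),("block",(349.7,285),(375.7,210.9))): print(k,tri(a,b))
for n in("top","side"):
    d=np.load(f"pics/{n}0d.npy"); P=pts(n,d); im=cv2.imread(f"pics/{n}0.png").astype(int)
    # table plane check
    t=P[(P[...,0]>.3)&(P[...,0]<.8)&(abs(P[...,1])<.3)&(abs(P[...,2])<.02)]; print(n,"table z med",np.median(t[:,2]))
    sel={}
    b,g,r=im[...,0],im[...,1],im[...,2]
    zone=(P[...,0]>.35)&(P[...,0]<.75)&(P[...,1]<.12)&(P[...,1]>-.15)&(d>0)
    deck=zone&(im.min(-1)>165)&(im.max(-1)-im.min(-1)<30)&(P[...,2]>.02)&(P[...,2]<.08)
    deck=cv2.erode(deck.astype(np.uint8),np.ones((3,3)))>0
    Q=P[deck];c=Q.mean(0);
    for _ in range(3):
        nn=np.linalg.svd(Q-c,full_matrices=False)[2][2]; k=abs((Q-c)@nn)<.004;Q=Q[k];c=Q.mean(0)
    nn*=np.sign(nn[2]); print("deck",len(Q),c,nn,"tilt",np.degrees(np.arccos(nn[2])),"yaw",np.degrees(np.arctan2(-nn[1],-nn[0])))
    blue=zone&(b>r+50)&(b>g+25)&(P[...,2]>.012); 
    nl,lab,st,ce=cv2.connectedComponentsWithStats(blue.astype(np.uint8)); i=1+np.argmax(st[1:,4]); B=P[lab==i]
    rect=cv2.minAreaRect((B[:,:2]*1000).astype(np.float32)); print("blue rect",rect,cv2.boxPoints(rect))
    org=zone&(r>180)&(g>80)&(g<170)&(b<90)&(P[...,2]>.05); print("orange",org.sum(),P[org].mean(0))
    for q in("ramp","pliers"):
      pass
E
```

```text
foot (array([0.5053, 0.0062, 0.0298]), np.float64(0.002540960027281458))
roller (array([0.5022, 0.0067, 0.0535]), np.float64(0.004079413922314541))
stop (array([ 0.6758, -0.0408,  0.0848]), np.float64(0.003737466753634655))
ramp (array([ 0.5888, -0.021 ,  0.0009]), np.float64(0.014838920465422694))
bush (array([ 0.4753, -0.1147, -0.0082]), np.float64(0.0005851789494643603))
block (array([ 0.5848, -0.2   ,  0.0032]), np.float64(0.0005504946782245864))
top table z med -0.0006623045015185818<stdin>:13: RuntimeWarning: Mean of empty slice.
  ret = um.true_divide(
Traceback (most recent call last):
IndexError: index 2 is out of bounds for axis 0 with size 0
```

Run:
```python
from h import *
np.set_printoptions(precision=4,suppress=True)
for n in("top","side"):
    d=np.load(f"pics/{n}0d.npy"); P=pts(n,d); im=cv2.imread(f"pics/{n}0.png").astype(int)
    print(n,[ (u,v,im[v,u],P[v,u]) for u,v in ([(300,210),(292,240),(313,164)] if n=="top" else [(300,225),(250,225),(333,205)])])
    b,g,r=im[...,0],im[...,1],im[...,2]
    zone=(P[...,0]>.35)&(P[...,0]<.75)&(P[...,1]<.09)&(P[...,1]>-.13)&(d>0)
    deck=zone&(P[...,2]>.022)&(P[...,2]<.08)&(im.max(-1)-im.min(-1)<35)&(im.min(-1)>110)
    deck=cv2.erode(deck.astype(np.uint8),np.ones((5,5)))>0
    Q=P[deck]; 
    # robust: fix the deck via RANSAC-ish
    A=np.c_[Q[:,:2],np.ones(len(Q))]; k=np.ones(len(Q),bool)
    for _ in range(12):
        s=np.linalg.lstsq(A[k],Q[k,2],rcond=None)[0]; e=Q[:,2]-A@s; k=abs(e)<max(.003,np.percentile(abs(e),50))
    nn=np.array([-s[0],-s[1],1]);nn/=np.linalg.norm(nn)
    print("deck",k.sum(),len(Q),Q[k].mean(0),"tilt",np.degrees(np.arccos(nn[2])),"yaw",np.degrees(np.arctan2(s[1],s[0])))
    blue=zone&(b>r+40)&(b>g+25)&(P[...,2]>.012) 
    nl,lab,st,ce=cv2.connectedComponentsWithStats(cv2.dilate(blue.astype(np.uint8),np.ones((3,3)))); i=1+np.argmax(st[1:,4]); B=P[(lab==i)&blue]
    rect=cv2.minAreaRect((B[:,:2]*1000).astype(np.float32)); print("blue rect",rect)
    org=zone&(r>150)&(g<r*.75)&(b<90)&(P[...,2]>.05); print("orange",org.sum(),P[org].mean(0))
    # roller
    R=zone&(im.max(-1)-im.min(-1)<40)&(P[...,2]>.055)&(P[...,0]<.57); Q=P[R]; print("roller pts",len(Q),Q.mean(0),Q[:,2].max(), cv2.minAreaRect((Q[:,:2]*1000).astype(np.float32)))
```

```text
top [(300, 210, array([173, 172, 168]), array([ 0.5841, -0.0155,  0.0422])), (292, 240, array([125, 129, 129]), array([0.5098, 0.0067, 0.084 ])), (313, 164, array([ 30,  97, 165]), array([ 0.6767, -0.044 ,  0.1063]))]
deck 1855 2229 [ 0.6096 -0.0233  0.0434] tilt 9.891802013347931 yaw -16.788565347395135
blue rect ((591.0464477539062, -3.6125259399414062), (116.9722900390625, 247.45953369140625), 69.2266616821289)
orange 117 [ 0.677  -0.0405  0.1063]
roller pts 1053 [0.5031 0.0082 0.0781] 0.09087144331476511 ((505.3876037597656, 7.940574645996094), (90.55165100097656, 60.01930236816406), 74.4222640991211)
side [(300, 225, array([219, 227, 233]), array([ 0.6116, -0.0081,  0.0438])), (250, 225, array([204, 207, 207]), array([ 0.4843, -0.0066,  0.0804])), (333, 205, array([ 25,  63, 120]), array([ 0.6749, -0.043 ,  0.0888]))]
deck 966 1124 [ 0.6145 -0.0171  0.0448] tilt 9.944821231562727 yaw -16.562121451949242
blue rect ((591.1432495117188, -19.743011474609375), (124.34949493408203, 253.6532440185547), 73.8222427368164)
orange 124 [ 0.6713 -0.0573  0.1004]
roller pts 766 [ 0.4937 -0.0024  0.0758] 0.08721220983335343 ((502.17108154296875, 7.707439422607422), (92.2525863647461, 58.11270523071289), 76.14668273925781)
```

```bash
cat > plan.py <<'E'
from h import *
from scipy.spatial.transform import Rotation as Ro
np.set_printoptions(precision=4,suppress=True)
yaw=np.radians(-15.9); t=np.radians(10)
u=np.array([np.cos(t)*np.cos(yaw),np.cos(t)*np.sin(yaw),np.sin(t)]); w=np.array([-np.sin(yaw),np.cos(yaw),0]); n=np.cross(u,w)
R=np.c_[-u,np.cross(-n,-u),-n]
c=np.array([.504,.0075,.0555])
def rel(s,h,l=0): # from current to TCP at slope s, height h off deck (roller rest centre s=0,h=.03)
    o=observe(); p=c+u*s+n*(h-.03)+w*l; R0=o['tool_rot']
    print("t",o['time_s'],"cur s,l,h",(o['position']-c)@np.c_[u,w,n]+[0,0,.03],"ft u,w,n",o['ft_force']@np.c_[u,w,n],"width",o['grip_width'])
    print("dp cm in cur tool",R0.T@(p-o['position'])*100,"in target tool",R.T@(p-o['position'])*100,"turn",Ro.from_matrix(R0.T@R).as_rotvec())
E
python3 - <<'E'
from plan import *
rel(-.052,.115)
E
```

```text
t 0.8 cur s,l,h [-0.4446  0.4047  0.287 ] ft u,w,n [-0.176  -0.1205 -0.9034] width 0.08496066521935974
dp cm in cur tool [-41.6667 -40.4562  10.1142] in target tool [-39.2629 -40.4701  17.1963] turn [ 0.     -0.1745 -0.0004]
```

>>> move_arm(
  jaw=[5, 5, 5, 5, 5, 5, 5, 5, 5, 5, 5, 5],
  dp=[
    [-1.74, -1.686, 0.1],
    [-1.74, -1.686, 0.1],
    [-1.74, -1.686, 0.2],
    [-1.74, -1.686, 0.2],
    [-1.74, -1.686, 0.3],
    [-1.74, -1.686, 0.3],
    [-1.74, -1.686, 0.3],
    [-1.74, -1.686, 0.3],
    [-1.74, -1.686, 0.3],
    [-1.74, -1.686, 0.3],
    [-1.74, -1.686, 0.3],
    [-1.74, -1.686, 0.3],
  ],
  turn=[
    [0, 0, 0],
    [0, 0, 0],
    [0, 0, 0],
    [0, 0, 0],
    [0, 0, 0],
    [0, 0, 0],
    [0, 0, 0],
    [0, 0, 0],
    [0, 0, 0],
    [0, 0, 0],
    [0, 0, 0],
    [0, 0, 0],
  ],
)

```text
time_s: 1.8
position: [0.2966, 0.276, 0.2014]
tool_rot: [[-0.962, 0.274, 0.0], [0.274, 0.962, 0.0], [-0.0, 0.0, -1.0]]
ft_force: [0.7, -0.4, 0.4]
grip_width: 0.0503
gripper_force: 0.0
```

>>> move_arm(
  jaw=[5, 5, 5, 5, 5, 5, 5, 5, 5, 5, 5, 5],
  dp=[
    [-2.3, -2.25, 0.6],
    [-2.3, -2.25, 0.6],
    [-2.3, -2.25, 0.6],
    [-2.3, -2.25, 0.6],
    [-2.3, -2.25, 0.6],
    [-2.3, -2.25, 0.6],
    [-2.3, -2.25, 0.6],
    [-2.3, -2.25, 0.6],
    [-2.3, -2.25, 0.6],
    [0, 0, 0],
    [0, 0, 0],
    [0, 0, 0],
  ],
  turn=[
    [0, 0, 0],
    [0, 0, 0],
    [0, 0, 0],
    [0, 0, 0],
    [0, 0, 0],
    [0, 0, 0],
    [0, 0, 0],
    [0, -0.04, 0],
    [0, -0.04, 0],
    [0, -0.045, 0],
    [0, -0.0495, 0],
    [0, 0, 0],
  ],
)

```text
time_s: 2.8
position: [0.4388, 0.0254, 0.148]
tool_rot: [[-0.947, 0.275, 0.167], [0.271, 0.961, -0.048], [-0.174, -0.0, -0.985]]
ft_force: [0.5, 0.1, -1.1]
grip_width: 0.0499
gripper_force: 0.0
```

Run:
```python
from plan import *
rel(-.052,.015)
for n in("side","top"):
    im,d=cams.get_image(n); cv2.imwrite(f"pics/{n}1.png",im[:,:,::-1])
a=cv2.imread("pics/side1.png")[130:320,180:420];b=cv2.imread("pics/top1.png")[130:320,200:400]
cv2.imwrite("pics/c1.png",np.hstack([cv2.resize(a,(400,317)),cv2.resize(b,(334,317))]))
```

```text
t 2.8 cur s,l,h [-0.0505 -0.0006  0.1328] ft u,w,n [ 0.2831  0.2185 -1.1662] width 0.04992025428974013
dp cm in cur tool [ 0.1525  0.0653 11.7786] in target tool [ 0.1509  0.0625 11.7787] turn [-0.0003  0.0001 -0.001 ]
```

View pics/c1.png

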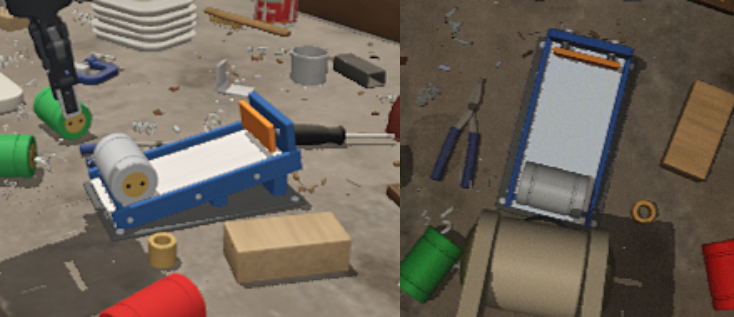

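The fingers stand above and behind the steel roller (right crop: roller at (552,188), with the arm below it). The way down behind the kerb is clear.

>>> move_arm(
  jaw=[5, 5, 5, 5, 5, 5, 5, 5, 5, 5, 5, 5],
  dp=[
    [0.1, 0.06, 1.0],
    [0.05, 0, 1.2],
    [0, 0, 1.2],
    [0, 0, 1.2],
    [0, 0, 1.2],
    [0, 0, 1.2],
    [0, 0, 1.2],
    [0, 0, 1.2],
    [0, 0, 1.0],
    [0, 0, 0.8],
    [0, 0, 0.6],
    [0, 0, 0],
  ],
  turn=[
    [0, 0, 0],
    [0, 0, 0],
    [0, 0, 0],
    [0, 0, 0],
    [0, 0, 0],
    [0, 0, 0],
    [0, 0, 0],
    [0, 0, 0],
    [0, 0, 0],
    [0, 0, 0],
    [0, 0, 0],
    [0, 0, 0],
  ],
)

```text
time_s: 3.9
position: [0.4584, 0.021, 0.0309]
tool_rot: [[-0.947, 0.274, 0.165], [0.27, 0.962, -0.047], [-0.172, -0.0, -0.985]]
ft_force: [-1.2, 0.7, -0.1]
grip_width: 0.0499
gripper_force: 0.0
```

Run:
```python
from plan import *
rel(-.041,.015)
for n in("side","top"):
    im,d=cams.get_image(n); cv2.imwrite(f"pics/{n}2.png",im[:,:,::-1])
a=cv2.imread("pics/side2.png")[170:290,180:340];b=cv2.imread("pics/top2.png")[200:290,230:350]
cv2.imwrite("pics/c2.png",np.hstack([cv2.resize(a,(400,300)),cv2.resize(b,(400,300))]))
```

```text
t 3.9 cur s,l,h [-0.0511  0.0005  0.0141] ft u,w,n [-1.3119  0.3733  0.1393] width 0.04987293257396812
dp cm in cur tool [-1.0129 -0.0455 -0.0947] in target tool [-1.0131 -0.0454 -0.0929] turn [-0.0001 -0.0017  0.    ]
```

View pics/c2.png

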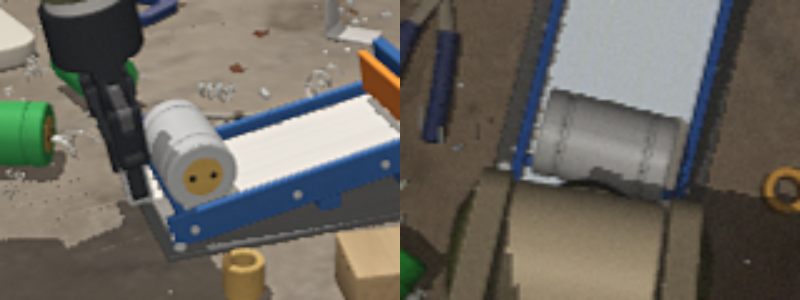

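The fingers are just behind the steel roller (left crop: fingers at (130,150), roller at (190,150)), clear of the rails and kerb. I'm easing into contact.

>>> move_arm(
  jaw=[5, 5, 5, 5, 5, 5, 5, 5, 5, 5, 5, 5],
  dp=[
    [-0.1, 0, 0],
    [-0.1, -0.04, 0],
    [-0.1, 0, 0],
    [-0.1, 0, 0],
    [-0.08, 0, 0],
    [-0.08, 0, 0],
    [-0.08, 0, 0],
    [-0.08, 0, 0],
    [-0.08, 0, 0],
    [-0.08, 0, 0],
    [-0.08, 0, 0],
    [-0.08, 0, 0],
  ],
  turn=[
    [0, 0, 0],
    [0, 0, 0],
    [0, 0, 0],
    [0, 0, 0],
    [0, 0, 0],
    [0, 0, 0],
    [0, 0, 0],
    [0, 0, 0],
    [0, 0, 0],
    [0, 0, 0],
    [0, 0, 0],
    [0, 0, 0],
  ],
)

```text
time_s: 5.0
position: [0.4681, 0.0177, 0.0336]
tool_rot: [[-0.947, 0.274, 0.167], [0.27, 0.962, -0.048], [-0.173, -0.0, -0.985]]
ft_force: [-2.0, 0.8, 0.8]
grip_width: 0.05
gripper_force: 0.8
```

>>> move_arm(
  jaw=[5, 5, 5, 5, 5, 5, 5, 5, 5, 5, 5, 5],
  dp=[
    [-0.08, 0, 0],
    [-0.08, 0, 0],
    [-0.08, 0, 0],
    [-0.08, 0, 0],
    [-0.09, 0, 0],
    [-0.09, 0, 0],
    [-0.1, 0, 0],
    [-0.1, 0, 0],
    [-0.11, 0, 0],
    [-0.12, 0, 0],
    [-0.13, 0, 0],
    [-0.14, 0, 0],
  ],
  turn=[
    [0, 0, 0],
    [0, 0, 0],
    [0, 0, 0],
    [0, 0, 0],
    [0, 0, 0],
    [0, 0, 0],
    [0, 0, 0],
    [0, 0, 0],
    [0, 0, 0],
    [0, 0, 0],
    [0, 0, 0],
    [0, 0, 0],
  ],
)

```text
time_s: 6.0
position: [0.4796, 0.0144, 0.0357]
tool_rot: [[-0.947, 0.274, 0.167], [0.27, 0.962, -0.048], [-0.174, -0.0, -0.985]]
ft_force: [-3.1, 0.5, 0.3]
grip_width: 0.0501
gripper_force: 1.3
```

```bash
cat > look.py <<'E'
from plan import *
import sys
def roller():
    for k in("top","side"):
        im,d=cams.get_image(k); P=pts(k,d); im=im.astype(int); S=(P-c)@np.c_[u,w,n]+[0,0,.03]
        m=(d>0)&(im.max(-1)-im.min(-1)<30)&(S[...,0]>-.05)&(S[...,0]<.19)&(abs(S[...,1])<.045)&(S[...,2]>.045)&(S[...,2]<.065)
        r=cv2.erode(m.astype(np.uint8),np.ones((2,2)))>0; Q=S[r]
        print(k,r.sum(), len(Q) and (np.percentile(Q,[2,98],0)[:,:2].ravel(), Q[:,2].max()))
        cv2.imwrite(f"pics/{k}_{sys.argv[1]}.png",im[:,:,::-1])
rel(.119,.015); roller()
E
python3 look.py a; python3 -c "
import cv2,numpy as np
a=cv2.imread('pics/side_a.png')[150:290,180:370];b=cv2.imread('pics/top_a.png')[150:290,230:350]
cv2.imwrite('pics/c3.png',np.hstack([cv2.resize(a,(420,310)),cv2.resize(b,(266,310))]))"
```

```text
t 6.0 cur s,l,h [-0.0285 -0.0001  0.0149] ft u,w,n [-2.9918 -0.3846  0.8486] width 0.05011514134458353
dp cm in cur tool [-14.7458   0.0101  -0.0108] in target tool [-14.7458   0.0065  -0.0102] turn [-0.0001 -0.     -0.0002]
top 589 (array([-0.0003, -0.0426,  0.0354,  0.0407]), np.float64(0.06327624399640584))
side 446 (array([-0.0311, -0.0442,  0.0344,  0.0348]), np.float64(0.06124080279288108))[ WARN:0@0.581] global loadsave.cpp:1063 imwrite_ Unsupported depth image for selected encoder is fallbacked to CV_8U.
```

View pics/c3.png

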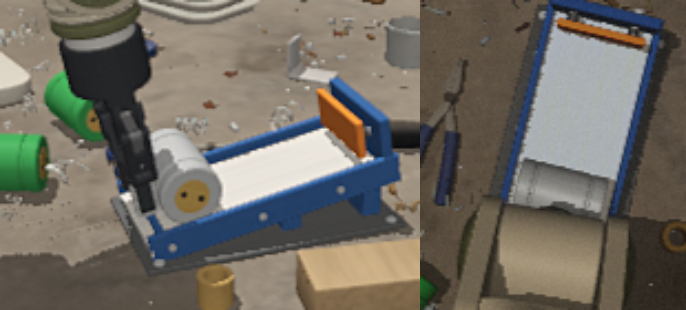

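The fingertips are in contact and the roller has moved about 12 mm up, square and between the rails. I'll keep pushing steadily at about 20 mm/s.

>>> move_arm(
  jaw=[5, 5, 5, 5, 5, 5, 5, 5, 5, 5, 5, 5],
  dp=[
    [-0.12, 0, 0],
    [-0.14, 0, 0],
    [-0.16, 0, 0],
    [-0.17, 0, 0],
    [-0.17, 0, 0],
    [-0.17, 0, 0],
    [-0.17, 0, 0],
    [-0.17, 0, 0],
    [-0.17, 0, 0],
    [-0.17, 0, 0],
    [-0.17, 0, 0],
    [-0.17, 0, 0],
  ],
  turn=[
    [0, 0, 0],
    [0, 0, 0],
    [0, 0, 0],
    [0, 0, 0],
    [0, 0, 0],
    [0, 0, 0],
    [0, 0, 0],
    [0, 0, 0],
    [0, 0, 0],
    [0, 0, 0],
    [0, 0, 0],
    [0, 0, 0],
  ],
)

```text
time_s: 7.1
position: [0.498, 0.0091, 0.0391]
tool_rot: [[-0.947, 0.274, 0.167], [0.27, 0.962, -0.048], [-0.174, -0.0, -0.985]]
ft_force: [-2.7, 1.7, 0.7]
grip_width: 0.0498
gripper_force: 1.3
```

>>> move_arm(
  jaw=[5, 5, 5, 5, 5, 5, 5, 5, 5, 5, 5, 5],
  dp=[
    [-0.17, 0, 0],
    [-0.17, 0, 0],
    [-0.17, 0, 0],
    [-0.17, 0, 0],
    [-0.17, 0, 0],
    [-0.17, 0, 0],
    [-0.17, 0, 0],
    [-0.17, 0, 0],
    [-0.17, 0, 0],
    [-0.17, 0, 0],
    [-0.17, 0, 0],
    [-0.17, 0, 0],
  ],
  turn=[
    [0, 0, 0],
    [0, 0, 0],
    [0, 0, 0],
    [0, 0, 0],
    [0, 0, 0],
    [0, 0, 0],
    [0, 0, 0],
    [0, 0, 0],
    [0, 0, 0],
    [0, 0, 0],
    [0, 0, 0],
    [0, 0, 0],
  ],
)

```text
time_s: 8.1
position: [0.5174, 0.0036, 0.0426]
tool_rot: [[-0.947, 0.274, 0.167], [0.27, 0.962, -0.048], [-0.174, -0.0, -0.985]]
ft_force: [-2.5, 1.0, 1.8]
grip_width: 0.0503
gripper_force: 1.3
```

>>> move_arm(
  jaw=[5, 5, 5, 5, 5, 5, 5, 5, 5, 5, 5, 5],
  dp=[
    [-0.17, 0, 0],
    [-0.17, 0, 0],
    [-0.17, 0, 0],
    [-0.17, 0, 0],
    [-0.17, 0, 0],
    [-0.17, 0, 0],
    [-0.17, 0, 0],
    [-0.17, 0, 0],
    [-0.17, 0, 0],
    [-0.17, 0, 0],
    [-0.17, 0, 0],
    [-0.17, 0, 0],
  ],
  turn=[
    [0, 0, 0],
    [0, 0, 0],
    [0, 0, 0],
    [0, 0, 0],
    [0, 0, 0],
    [0, 0, 0],
    [0, 0, 0],
    [0, 0, 0],
    [0, 0, 0],
    [0, 0, 0],
    [0, 0, 0],
    [0, 0, 0],
  ],
)

```text
time_s: 9.1
position: [0.5367, -0.0019, 0.0461]
tool_rot: [[-0.947, 0.274, 0.167], [0.27, 0.962, -0.048], [-0.174, -0.0, -0.985]]
ft_force: [-3.0, 1.7, 0.9]
grip_width: 0.0497
gripper_force: 1.3
```

```bash
python3 look.py b 2>/dev/null; python3 -c "
import cv2,numpy as np
a=cv2.imread('pics/side_b.png')[150:290,180:370];b=cv2.imread('pics/top_b.png')[150:290,230:350]
cv2.imwrite('pics/c4.png',np.hstack([cv2.resize(a,(420,310)),cv2.resize(b,(266,310))]))"
```

```text
t 9.1 cur s,l,h [ 0.0319 -0.0001  0.0149] ft u,w,n [-3.1183  0.8351  1.4745] width 0.049701569075055074
dp cm in cur tool [-8.7124  0.0113 -0.0127] in target tool [-8.7124  0.0088 -0.0121] turn [-0.0001 -0.0001 -0.0003]
top 352 (array([ 0.0741, -0.0415,  0.0953,  0.0406]), np.float64(0.062399750700760044))
side 395 (array([ 0.0247, -0.0441,  0.0934,  0.034 ]), np.float64(0.062110359692734624))
```

View pics/c4.png

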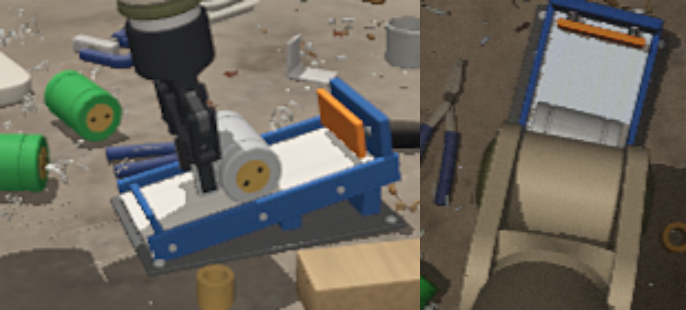

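The roller is midway up the ramp with its end at (253,180) in the left crop. It's square and the fingertips are on it, so I'll carry on.

>>> move_arm(
  jaw=[5, 5, 5, 5, 5, 5, 5, 5, 5, 5, 5, 5],
  dp=[
    [-0.17, 0, 0],
    [-0.17, 0, 0],
    [-0.17, 0, 0],
    [-0.17, 0, 0],
    [-0.17, 0, 0],
    [-0.17, 0, 0],
    [-0.17, 0, 0],
    [-0.17, 0, 0],
    [-0.17, 0, 0],
    [-0.17, 0, 0],
    [-0.17, 0, 0],
    [-0.17, 0, 0],
  ],
  turn=[
    [0, 0, 0],
    [0, 0, 0],
    [0, 0, 0],
    [0, 0, 0],
    [0, 0, 0],
    [0, 0, 0],
    [0, 0, 0],
    [0, 0, 0],
    [0, 0, 0],
    [0, 0, 0],
    [0, 0, 0],
    [0, 0, 0],
  ],
)

```text
time_s: 10.2
position: [0.556, -0.0074, 0.0497]
tool_rot: [[-0.947, 0.274, 0.167], [0.27, 0.962, -0.048], [-0.174, -0.0, -0.985]]
ft_force: [-2.6, 0.6, 0.6]
grip_width: 0.0495
gripper_force: 1.3
```

>>> move_arm(
  jaw=[5, 5, 5, 5, 5, 5, 5, 5, 5, 5, 5, 5],
  dp=[
    [-0.17, 0, 0],
    [-0.17, 0, 0],
    [-0.17, 0, 0],
    [-0.17, 0, 0],
    [-0.17, 0, 0],
    [-0.17, 0, 0],
    [-0.17, 0, 0],
    [-0.17, 0, 0],
    [-0.17, 0, 0],
    [-0.17, 0, 0],
    [-0.17, 0, 0],
    [-0.17, 0, 0],
  ],
  turn=[
    [0, 0, 0],
    [0, 0, 0],
    [0, 0, 0],
    [0, 0, 0],
    [0, 0, 0],
    [0, 0, 0],
    [0, 0, 0],
    [0, 0, 0],
    [0, 0, 0],
    [0, 0, 0],
    [0, 0, 0],
    [0, 0, 0],
  ],
)

```text
time_s: 11.2
position: [0.5753, -0.0129, 0.0532]
tool_rot: [[-0.947, 0.274, 0.167], [0.27, 0.962, -0.048], [-0.174, 0.0, -0.985]]
ft_force: [-2.9, 1.0, 1.5]
grip_width: 0.05
gripper_force: 1.3
```

>>> move_arm(
  jaw=[5, 5, 5, 5, 5, 5, 5, 5, 5, 5, 5, 5],
  dp=[
    [-0.17, 0, 0],
    [-0.17, 0, 0],
    [-0.17, 0, 0],
    [-0.17, 0, 0],
    [-0.17, 0, 0],
    [-0.17, 0, 0],
    [-0.17, 0, 0],
    [-0.17, 0, 0],
    [-0.17, 0, 0],
    [-0.16, 0, 0],
    [-0.14, 0, 0],
    [-0.12, 0, 0],
  ],
  turn=[
    [0, 0, 0],
    [0, 0, 0],
    [0, 0, 0],
    [0, 0, 0],
    [0, 0, 0],
    [0, 0, 0],
    [0, 0, 0],
    [0, 0, 0],
    [0, 0, 0],
    [0, 0, 0],
    [0, 0, 0],
    [0, 0, 0],
  ],
)

```text
time_s: 12.2
position: [0.5938, -0.0182, 0.0566]
tool_rot: [[-0.947, 0.274, 0.167], [0.27, 0.962, -0.048], [-0.174, -0.0, -0.985]]
ft_force: [-2.3, 1.0, 1.3]
grip_width: 0.0501
gripper_force: 1.3
```

>>> move_arm(
  jaw=[5, 5, 5, 5, 5, 5, 5, 5, 5, 5, 5, 5],
  dp=[
    [-0.1, 0, 0],
    [-0.1, 0, 0],
    [-0.1, 0, 0],
    [-0.1, 0, 0],
    [-0.1, 0, 0],
    [-0.1, 0, 0],
    [-0.1, 0, 0],
    [-0.1, 0, 0],
    [-0.1, 0, 0],
    [-0.1, 0, 0],
    [-0.1, 0, 0],
    [-0.1, 0, 0],
  ],
  turn=[
    [0, 0, 0],
    [0, 0, 0],
    [0, 0, 0],
    [0, 0, 0],
    [0, 0, 0],
    [0, 0, 0],
    [0, 0, 0],
    [0, 0, 0],
    [0, 0, 0],
    [0, 0, 0],
    [0, 0, 0],
    [0, 0, 0],
  ],
)

```text
time_s: 13.2
position: [0.6051, -0.0214, 0.0587]
tool_rot: [[-0.947, 0.274, 0.167], [0.27, 0.962, -0.048], [-0.174, 0.0, -0.985]]
ft_force: [-2.8, 0.5, 1.1]
grip_width: 0.0503
gripper_force: 1.3
```

```bash
python3 look.py c 2>/dev/null; python3 -c "
import cv2,numpy as np
a=cv2.imread('pics/side_c.png')[160:260,230:370];b=cv2.imread('pics/top_c.png')[140:240,260:360]
cv2.imwrite('pics/c5.png',np.hstack([cv2.resize(a,(448,320)),cv2.resize(b,(320,320))]))"
```

```text
t 13.2 cur s,l,h [ 0.1041 -0.0001  0.0149] ft u,w,n [-2.5893 -0.3022  1.6166] width 0.050312137574685195
dp cm in cur tool [-1.4885  0.0108 -0.0101] in target tool [-1.4885  0.0104 -0.0101] turn [-0.     -0.     -0.0003]
top 33 (array([ 0.1638, -0.0399,  0.1687,  0.0389]), np.float64(0.05466464467743895))
side 326 (array([ 0.0945, -0.0438,  0.1639,  0.0276]), np.float64(0.06456512445065499))
```

View pics/c5.png

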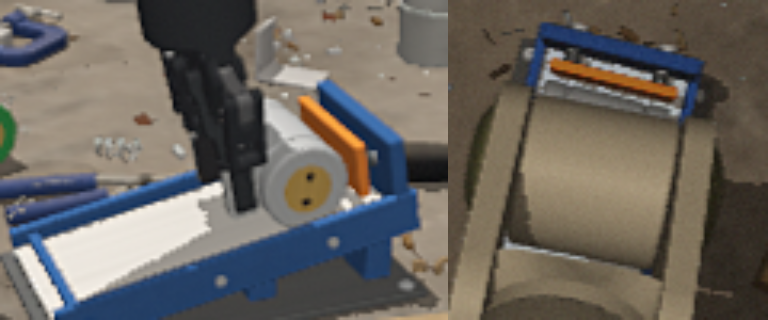

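The roller is a few mm short of the orange plate (left crop: roller at (305,185), plate at (335,145)). I'll go slower and watch the force.

>>> move_arm(
  jaw=[5, 5, 5, 5, 5, 5, 5, 5],
  dp=[
    [-0.08, 0, 0],
    [-0.08, 0, 0],
    [-0.08, 0, 0],
    [-0.08, 0, 0],
    [-0.08, 0, 0],
    [-0.08, 0, 0],
    [-0.08, 0, 0],
    [-0.08, 0, 0],
  ],
  turn=[
    [0, 0, 0],
    [0, 0, 0],
    [0, 0, 0],
    [0, 0, 0],
    [0, 0, 0],
    [0, 0, 0],
    [0, 0, 0],
    [0, 0, 0],
  ],
)

```text
time_s: 13.97
position: [0.6109, -0.023, 0.0597]
tool_rot: [[-0.947, 0.274, 0.166], [0.27, 0.962, -0.047], [-0.173, -0.0, -0.985]]
ft_force: [-6.3, 1.9, 2.6]
grip_width: 0.0503
gripper_force: 3.1
```

>>> move_arm(
  jaw=[5, 5, 5, 5, 5, 5],
  dp=[
    [-0.07, 0, 0],
    [-0.07, 0, 0],
    [-0.07, 0, 0],
    [-0.07, 0, 0],
    [-0.06, 0, 0],
    [-0.06, 0, 0],
  ],
  turn=[
    [0, 0, 0],
    [0, 0, 0],
    [0, 0, 0],
    [0, 0, 0],
    [0, 0, 0],
    [0, 0, 0],
  ],
)

```text
time_s: 14.47
position: [0.6134, -0.0236, 0.0601]
tool_rot: [[-0.948, 0.274, 0.163], [0.27, 0.962, -0.047], [-0.17, -0.0, -0.985]]
ft_force: [-10.8, 4.6, 4.8]
grip_width: 0.0499
gripper_force: 4.8
```

>>> move_arm(
  jaw=[5, 5, 5, 5],
  dp=[
    [-0.06, 0, 0],
    [-0.06, 0, 0],
    [-0.06, 0, 0],
    [-0.06, 0, 0],
  ],
  turn=[
    [0, 0, 0],
    [0, 0, 0],
    [0, 0, 0],
    [0, 0, 0],
  ],
)

```text
time_s: 14.8
position: [0.6152, -0.0241, 0.0604]
tool_rot: [[-0.948, 0.274, 0.162], [0.27, 0.962, -0.046], [-0.169, -0.0, -0.986]]
ft_force: [-12.0, 3.2, 6.0]
grip_width: 0.0497
gripper_force: 5.6
```

```bash
python3 look.py d 2>/dev/null; python3 -c "
import cv2,numpy as np
a=cv2.imread('pics/side_d.png')[160:260,230:370];b=cv2.imread('pics/top_d.png')[140:240,260:360]
cv2.imwrite('pics/c6.png',np.hstack([cv2.resize(a,(448,320)),cv2.resize(b,(320,320))]))"
```

```text
t 14.8 cur s,l,h [0.1147 0.0001 0.0147] ft u,w,n [-11.1614  -0.1487   8.0212] width 0.04967586346341459
dp cm in cur tool [-0.43   -0.006  -0.0314] in target tool [-0.4302 -0.0059 -0.0292] turn [-0.0002 -0.0051  0.0003]
top 0 0
side 310 (array([ 0.1057, -0.0441,  0.1726,  0.0289]), np.float64(0.06168030373347914))
```

View pics/c6.png

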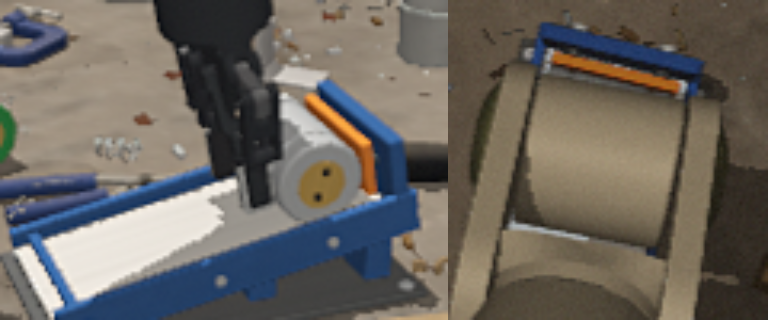

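The roller is square against the plate, which has moved back several mm (left crop: gap from plate to block at (385,170) is still partly open). I'll press on until the force shows the solid limit.

>>> move_arm(
  jaw=[5, 5, 5, 5],
  dp=[
    [-0.06, 0, 0],
    [-0.06, 0, 0],
    [-0.06, 0, 0],
    [-0.06, 0, 0],
  ],
  turn=[
    [0, 0, 0],
    [0, 0, 0],
    [0, 0, 0],
    [0, 0, 0],
  ],
)

```text
time_s: 15.23
position: [0.6171, -0.0247, 0.0606]
tool_rot: [[-0.948, 0.274, 0.161], [0.27, 0.962, -0.046], [-0.168, -0.0, -0.986]]
ft_force: [-13.1, 3.8, 5.5]
grip_width: 0.0502
gripper_force: 6.3
```

>>> move_arm(
  jaw=[5, 5, 5, 5],
  dp=[
    [-0.06, 0, 0],
    [-0.06, 0, 0],
    [-0.06, 0, 0],
    [-0.06, 0, 0],
  ],
  turn=[
    [0, 0, 0],
    [0, 0, 0],
    [0, 0, 0],
    [0, 0, 0],
  ],
)

```text
time_s: 15.57
position: [0.619, -0.0251, 0.061]
tool_rot: [[-0.948, 0.274, 0.16], [0.27, 0.962, -0.046], [-0.167, -0.0, -0.986]]
ft_force: [-14.7, 4.0, 5.9]
grip_width: 0.0501
gripper_force: 7.2
```

>>> move_arm(
  jaw=[5, 5, 5, 5],
  dp=[
    [-0.05, 0, 0],
    [-0.05, 0, 0],
    [-0.05, 0, 0],
    [-0.05, 0, 0],
  ],
  turn=[
    [0, 0, 0],
    [0, 0, 0],
    [0, 0, 0],
    [0, 0, 0],
  ],
)

```text
time_s: 15.9
position: [0.6205, -0.0256, 0.0612]
tool_rot: [[-0.949, 0.273, 0.159], [0.27, 0.962, -0.046], [-0.166, -0.0, -0.986]]
ft_force: [-17.0, 4.3, 8.1]
grip_width: 0.0498
gripper_force: 7.9
```

>>> move_arm(
  jaw=[5, 5, 5, 5],
  dp=[
    [-0.05, 0, 0],
    [-0.05, 0, 0],
    [-0.05, 0, 0],
    [-0.05, 0, 0],
  ],
  turn=[
    [0, 0, 0],
    [0, 0, 0],
    [0, 0, 0],
    [0, 0, 0],
  ],
)

```text
time_s: 16.23
position: [0.6207, -0.0256, 0.061]
tool_rot: [[-0.949, 0.273, 0.155], [0.27, 0.962, -0.045], [-0.161, -0.001, -0.987]]
ft_force: [-25.0, 7.0, 9.6]
grip_width: 0.0501
gripper_force: 11.8
```

The solid limit is reached: the last 2 mm of command gave only 0.2 mm of motion and 8 N more force. Now to hold still and check.

>>> move_arm(
  jaw=[5, 5, 5, 5, 5, 5],
  dp=[
    [0, 0, 0],
    [0, 0, 0],
    [0, 0, 0],
    [0, 0, 0],
    [0, 0, 0],
    [0, 0, 0],
  ],
  turn=[
    [0, 0, 0],
    [0, 0, 0],
    [0, 0, 0],
    [0, 0, 0],
    [0, 0, 0],
    [0, 0, 0],
  ],
)

```text
time_s: 16.73
position: [0.6207, -0.0255, 0.061]
tool_rot: [[-0.949, 0.273, 0.155], [0.27, 0.962, -0.045], [-0.161, -0.001, -0.987]]
ft_force: [-23.7, 4.7, 9.7]
grip_width: 0.0499
gripper_force: 11.0
```

```bash
python3 look.py e 2>/dev/null; python3 -c "
import cv2,numpy as np
a=cv2.imread('pics/side_e.png')[160:300,220:400];b=cv2.imread('pics/top_e.png')[130:280,215:400]
cv2.imwrite('pics/c7.png',np.hstack([cv2.resize(a,(412,320)),cv2.resize(b,(386,320))]))"
```

```text
t 16.7333 cur s,l,h [0.1204 0.0002 0.0143] ft u,w,n [-22.0203  -1.9375  13.6838] width 0.04993096613228918
dp cm in cur tool [ 0.1387 -0.019  -0.0657] in target tool [ 0.1379 -0.0191 -0.0674] turn [-0.0005 -0.0124  0.0008]
top 0 0
side 294 (array([ 0.1116, -0.0436,  0.1783,  0.0285]), np.float64(0.06164283573237218))
```

View pics/c7.png

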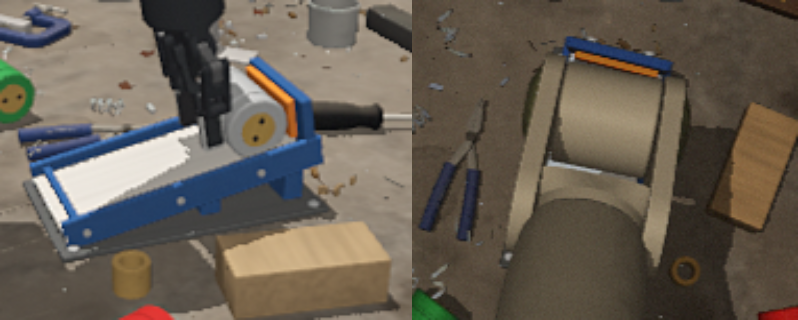

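The orange plate sits right against the blue block (left crop: (280,95)). The roller is square and seated on the deck, the fingers are pressed on it, and the pliers, bushing and block haven't moved. Handing in.

```bash
python3 -c "
from rig import ticket; print(ticket.close_job())"
```

```text
the job is handed in; nothing more can be done
None
```

I pushed the roller steadily up the ramp until the end stop was fully back, and handed the job in at about 17 s with the fingers still holding it square; the pliers, bushing and wood block were not moved.

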